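Weigh a paint pot on the balance

ROBOT

A 7-joint arm with a two-finger parallel gripper is mounted at the origin on the work surface. World frame = base frame: x ahead of the robot, y to its left, z up, the work surface at z = 0. Lengths are in m, angles in rad, forces in N, time in s.
With the tool pointing down it reaches from about 0.4 to 0.75 m from the base axis. Payload 19.5 kg.
Tool frame: the origin (TCP) lies midway between the tips of the shut fingers; the grasp point (between the pads) lies r.hold_point_z behind it (r.hold_point_z is the distance from the TCP to the grasp point, in m); z points along the fingers, y is the line along which they close (so a half turn about z gives the same grasp; the last joint's range is limited). The gripper opens to 85 mm and grips with 20 to 120 N. Pads are 22 mm wide; open, the fingers measure 114 mm over their backs; the gripper's body (76 mm by 85 mm) begins 54 mm behind the grasp point. The pads swing forward as they close: fully open they stand 13 mm farther back than shut.
Start: joints at [1.07, 0.707, -0.028, 1.485, 0.022, 0.951, -0.075], TCP at [0.255, -0.516, 0.231] pointing down, gripper open.
Joint ranges: [-2.71, 2.71], [-0.32, 2.16], [-1.57, 1.52], [0, 2.45], [-1.46, 4.6], [0, 2.02], [-2.83, 2.83]. Speed limits (rad/s): [1.89, 1.89, 2.57, 2.57, 3.01, 3.01, 3.01].

INTERFACE

Orientations are given as a rotation vector (axis times angle).
In Python, from rig import r gives the robot as it stands.
- The arm moves only by the tool drive_tool, never from a script. Its argument "plan" is a list of rows, each an object of numbers: "tx", "ty", "tz": the shift along the tool's x, y, z in m; "rx", "ry", "rz": the turn, a rotation vector about the tool's x, y, z in rad. A call has 1 to 12 rows; each row shifts and turns the commanded pose from where the row before left it, along the tool's axes as they then stand; what a row does not reach is not made up. A row lasts 1/8 s, in which the tool goes at most 62.5 mm and 10.7 degrees, less where a joint would pass 70% of its speed; a pose out of reach is approached as far as the arm can. A call with a gripper value outside its range is refused whole. "claw" is the opening, from 0 (shut) to 1 (fully open), set as the call begins (left out, the last holds). The fingers move at their own pace and stop on an object; "grip_force" is the grip in N (left out, the last holds). Time passes only in rows, so rows that do not move let the fingers close. It gives the time, the measured TCP pose, the force, the opening and the grip force at its end, in the units of the state.
- r.state(): the state, without advancing time (a new reading comes with each control period).
- r.capture(name): name is "scene" or "top" or "wrist"; returns a dict with "pixels" (480x640x3 uint8, red, green, blue), "range_z" (480x640 float32, m along the optical axis (not along the pixel's ray), 0 where there is no reading), "fx", "fy", "cx", "cy" (pixels), "R" (3x3) and "t" (3): a world point X has camera coordinates R X + t; the wrist camera has in their place "T_tool_cam" (4x4, takes a point from camera to tool coordinates, whose origin is the TCP and whose axes are the flange's). Camera axes: x right, y down, z forward; pixel columns grow to the right and rows downward; lengths in m; the calibration is good to about 2 mm. A picture is of the moment at which its call begins: read the wrist's pose just before it.
- r.job_done(): hands the job in; it is judged then, once.
Trained networks look in a picture, given as the dict that the camera call returned (one of the last four; its "shot" number tells which), for a name from the list of things; names that differ only in an ending like _2 or _b are one class to them, and where a whole thing is asked for, a point or a joint stands for the part that bears it (a point fixed in the world has none). Each returns a list of dicts, best first, with "score" (0 to 1); they miss things now and then, are a little off and sometimes report something else, mostly with a low value. They report only what shows in the picture. A call takes as long as a camera call. They do not tell look-alikes from the thing itself.
- r.look_for(picture, target): "position" ([x, y, z] in m, in world coordinates, good to about 4 mm: the middle of the surface that is visible of it).
The state is a dict: "t": time; "joint_pos": joint angles; "joint_velocities": joint speeds; "effort": joint torques, N m; "eef_pos": TCP position; "ee_rot": TCP orientation; "wrist_force": force on the tool from outside, world axes, zero at the start; "ft_torque": the same for the moment, N m; "finger_gap": finger opening in m; "finger_force": force on a finger pad.
Only numpy, scipy, OpenCV 4.12 (cv2) and the standard library are available. Lean on these libraries where they do the work, as an engineer would, in place of code of your own. Each camera call takes 0.05 s, during which the arm holds its last target. There are 200 camera calls.

TASK

A paint pot stands in one pan of the balance. Set weights from the table gently, upright, in the empty pan, trying until the beam is level; any weight that you do not need stays on the table, and the paint pots and other things stay where they are.

Things in the scene. Friction and masses are not known exactly. Their poses are not given: they have to be found in the camera images.
- balance: two-pan balance fixed to the table: a blue base (100 mm by 130 mm, 56 mm high) under a yellow beam 280 mm long, with an upright needle and a white marker plate at the middle (top 190 mm above the table). Origin: centre of its underside on the table. y axis: along the beam towards the pan that holds the pot, x across the beam away from the robot, z up. The pans' centres lie 130 mm to either side (y = +130 the pot's, y = -130 the empty one). Only its place and yaw vary
- beam (a joint): tilt of the beam in rad: 0 when level, positive when the pot's side is down, stops at +0.17 and -0.17. It is sprung and well damped: it settles in about 1 s, at 0.05 rad for every 50 g by which the pot's side is heavier (so -0.05 when the weights' side is 50 g heavier), until it meets a stop. Where in a pan a load stands makes no difference
- pan_weights_floor (a point): centre of the inner floor of the empty pan, in which the weights belong: a yellow dish, flat floor about 104 mm across, wall to 124 mm across and 7 mm above the floor. It moves up and down with the beam (119 mm above the table when level, up to 22 mm higher or lower) and always stays horizontal
- pan_pot_floor (a point): centre of the inner floor of the other pan, alike, in which the paint pot stands
- pot_red: closed paint pot, white plastic with a red lid and a red band, 60 mm in diameter, 60 mm high. Origin: centre of its underside. One of the three pots stands in the balance pan, the other two on the plywood stand; which one is where changes. It is to be left where it stands. The pot in the pan weighs about 150, 250 or 300 g (within 2 per cent), so just two of the three weights balance it; which two must be found with the balance
- pot_green: closed paint pot, white plastic with a green lid and a green band, 60 mm in diameter, 60 mm high. Origin: centre of its underside. One of the three pots stands in the balance pan, the other two on the plywood stand; which one is where changes. It is to be left where it stands. The pot in the pan weighs about 150, 250 or 300 g (within 2 per cent), so just two of the three weights balance it; which two must be found with the balance
- pot_purple: closed paint pot, white plastic with a purple lid and a purple band, 60 mm in diameter, 60 mm high. Origin: centre of its underside. One of the three pots stands in the balance pan, the other two on the plywood stand; which one is where changes. It is to be left where it stands. The pot in the pan weighs about 150, 250 or 300 g (within 2 per cent), so just two of the three weights balance it; which two must be found with the balance
- weight_50: 50 g school weight, plain green plastic-coated metal, an upright cylinder 26 mm in diameter and 28 mm high with a thin neck (10 mm diameter, 4 mm high) and a 16 mm wide, 6 mm high button on top (38 mm high in all). Origin: centre of its underside; z up along its axis. Starts standing loose on the table, clear of its neighbours, on the robot's side of the balance; the three weights change places from start to start
- weight_100: 100 g school weight, plain white plastic-coated metal, an upright cylinder 34 mm in diameter and 32 mm high with a thin neck (10 mm diameter, 4 mm high) and a 16 mm wide, 6 mm high button on top (42 mm high in all). Origin: centre of its underside; z up along its axis. Starts standing loose on the table, clear of its neighbours, on the robot's side of the balance; the three weights change places from start to start
- weight_200: 200 g school weight, plain black plastic-coated metal, an upright cylinder 42 mm in diameter and 40 mm high with a thin neck (10 mm diameter, 4 mm high) and a 16 mm wide, 6 mm high button on top (50 mm high in all). Origin: centre of its underside; z up along its axis. Starts standing loose on the table, clear of its neighbours, on the robot's side of the balance; the three weights change places from start to start
- tape_roll: blue tape roll lying flat on the table among the weights, 56 mm in diameter, 19 mm high; a bystander. Origin: centre of its underside
- dye_red: red dye jar, 48 mm in diameter, 75 mm high; a bystander. Origin: centre of its underside
- dye_blue: blue dye jar, 60 mm in diameter, 85 mm high; a bystander. Origin: centre of its underside
- cup: orange plastic cup, 72 mm wide, 90 mm high; a bystander. Origin: centre of its underside
Mind the look-alikes: they are no part of the job. Leave any yellow look-alike of the pot_purple alone. Leave any pink look-alike of the pot_red alone.

How it is judged:
On the way:
1. a first weight stands upright in the empty pan, let go ((((horizontal distance between weight_50 and pan_weights_floor below 0.055 m and z of weight_50 in the frame of pan_weights_floor between -0.006 and 0.006 m and angle between weight_50's own z axis and vertical below 0.15 rad) and contact force between weight_50 and the fingers below 0.05 N) or ((horizontal distance between weight_100 and pan_weights_floor below 0.055 m and z of weight_100 in the frame of pan_weights_floor between -0.006 and 0.006 m and angle between weight_100's own z axis and vertical below 0.15 rad) and contact force between weight_100 and the fingers below 0.05 N) or ((horizontal distance between weight_200 and pan_weights_floor below 0.055 m and z of weight_200 in the frame of pan_weights_floor between -0.006 and 0.006 m and angle between weight_200's own z axis and vertical below 0.15 rad) and contact force between weight_200 and the fingers below 0.05 N))), for 0.2 s.
At the end, for the whole second after the job is handed in: The beam is level within 0.018 rad and at rest; two or three of the weights stand upright (within 0.15 rad) on the floor of the pan that was empty, the other weight is on the table, and the pot still stands upright in its own pan (value of joint beam between -0.018 and 0.018 rad and velocity of joint beam between -0.03 and 0.03 rad/s and (((horizontal distance between weight_50 and pan_weights_floor below 0.055 m and z of weight_50 in the frame of pan_weights_floor between -0.006 and 0.006 m and angle between weight_50's own z axis and vertical below 0.15 rad) and (horizontal distance between weight_100 and pan_weights_floor below 0.055 m and z of weight_100 in the frame of pan_weights_floor between -0.006 and 0.006 m and angle between weight_100's own z axis and vertical below 0.15 rad)) or ((horizontal distance between weight_50 and pan_weights_floor below 0.055 m and z of weight_50 in the frame of pan_weights_floor between -0.006 and 0.006 m and angle between weight_50's own z axis and vertical below 0.15 rad) and (horizontal distance between weight_200 and pan_weights_floor below 0.055 m and z of weight_200 in the frame of pan_weights_floor between -0.006 and 0.006 m and angle between weight_200's own z axis and vertical below 0.15 rad)) or ((horizontal distance between weight_100 and pan_weights_floor below 0.055 m and z of weight_100 in the frame of pan_weights_floor between -0.006 and 0.006 m and angle between weight_100's own z axis and vertical below 0.15 rad) and (horizontal distance between weight_200 and pan_weights_floor below 0.055 m and z of weight_200 in the frame of pan_weights_floor between -0.006 and 0.006 m and angle between weight_200's own z axis and vertical below 0.15 rad))) and ((horizontal distance between weight_50 and pan_weights_floor below 0.055 m and z of weight_50 in the frame of pan_weights_floor between -0.006 and 0.006 m and angle between weight_50's own z axis and vertical below 0.15 rad) or height (world z) of weight_50 between -0.005 and 0.02 m) and ((horizontal distance between weight_100 and pan_weights_floor below 0.055 m and z of weight_100 in the frame of pan_weights_floor between -0.006 and 0.006 m and angle between weight_100's own z axis and vertical below 0.15 rad) or height (world z) of weight_100 between -0.005 and 0.02 m) and ((horizontal distance between weight_200 and pan_weights_floor below 0.055 m and z of weight_200 in the frame of pan_weights_floor between -0.006 and 0.006 m and angle between weight_200's own z axis and vertical below 0.15 rad) or height (world z) of weight_200 between -0.005 and 0.02 m) and ((horizontal distance between pot_red and pan_pot_floor below 0.045 m and angle between pot_red's own z axis and vertical below 0.1 rad and z of pot_red in the frame of pan_pot_floor below 0.006 m) or (horizontal distance between pot_green and pan_pot_floor below 0.045 m and angle between pot_green's own z axis and vertical below 0.1 rad and z of pot_green in the frame of pan_pot_floor below 0.006 m) or (horizontal distance between pot_purple and pan_pot_floor below 0.045 m and angle between pot_purple's own z axis and vertical below 0.1 rad and z of pot_purple in the frame of pan_pot_floor below 0.006 m))); the robot touches nothing.
It fails at once if a paint pot is moved from its place (over 50 mm, which no swing of the beam gives) (distance of any of pot_red, pot_green, pot_purple from where it was at the start of the episode above 0.05 m).
It fails at once if the tape roll, a dye jar or the cup is pushed over 30 mm (distance of any of tape_roll, dye_red, dye_blue, cup from where it was at the start of the episode above 0.03 m).
It fails at once if a weight is dropped or thrown (it moves down or along at over 0.6 m/s while nothing holds it) ((linear speed of weight_50 above 0.6 m/s and contact force between weight_50 and the fingers below 0.05 N) or (linear speed of weight_100 above 0.6 m/s and contact force between weight_100 and the fingers below 0.05 N) or (linear speed of weight_200 above 0.6 m/s and contact force between weight_200 and the fingers below 0.05 N)).
It fails at once if the robot presses on the balance with over 20 N (contact force between the arm and balance above 20 N).
It also fails if it takes over 64 s, if anything falls off the work surface, if the arm or the gripper's body presses on something with over 40 N, if the wrist force passes 120 N, or if a joint passes its speed limit or range.

## Working session

There is one attempt and no reset: what is moved stays moved. The work goes in short steps, Python scripts to look and compute and a tool call to move; the robot and the scene stay as the last step left them, time stands still between calls to the robot, and variables do not carry over. Pictures are saved under pics/ and viewed, at most 10 in all, crops included, and the job is handed in when it is done.

Besides the shell and the picture viewer there is one more tool, called after ">>>" as name(argument=value, ...), one argument or row to a line, values as JSON. drive_tool: Moves the arm, as the interface text tells. Its arguments: {"type":"object","properties":{"plan":{"type":"array","items":{"type":"object","properties":{"tx":{"type":"number"},"ty":{"type":"number"},"tz":{"type":"number"},"rx":{"type":"number"},"ry":{"type":"number"},"rz":{"type":"number"}}}},"claw":{"type":"number"},"grip_force":{"type":"number"}},"required":["plan"]}

```bash
mkdir -p pics; ls; python3 - <<'E'
from rig import r
import cv2,numpy as np
s=r.state();print({k:np.round(v,3) for k,v in s.items()});print(r.hold_point_z)
for n in("top","scene"):
    p=r.capture(n);cv2.imwrite(f"pics/{n}0.png",p["pixels"][:,:,::-1])
    for w in["weight_50","weight_100","weight_200","tape_roll","balance","pan_weights_floor","pan_pot_floor","pot_red","pot_green","pot_purple","dye_red","dye_blue","cup","beam"]:
        print(n,w,[(np.round(d["position"],3).tolist(),round(d["score"],2)) for d in r.look_for(p,w)][:3])
E
```

```text
pics
{'t': np.float64(0.0), 'joint_pos': array([ 1.07 ,  0.707, -0.028,  1.485,  0.022,  0.951, -0.076]), 'joint_velocities': array([-0.002, -0.001,  0.   ,  0.001, -0.001,  0.001,  0.   ]), 'effort': array([ 0.0000e+00, -8.8324e+01,  1.2350e+00, -2.3618e+01,  1.7000e-02,
        6.0000e-03, -0.0000e+00]), 'eef_pos': array([ 0.255, -0.515,  0.231]), 'ee_rot': array([-3.058, -0.714,  0.   ]), 'wrist_force': array([-0.21 , -0.936, -0.488]), 'ft_torque': array([-0.029,  0.012,  0.032]), 'finger_force': np.float64(0.0), 'finger_gap': np.float64(0.086)}
0.0187
top weight_50 [([0.435, -0.226, 0.041], 0.65), ([0.438, 0.122, 0.028], 0.51), ([0.443, -0.011, 0.034], 0.48)]
top weight_100 [([0.435, -0.226, 0.041], 0.65), ([0.438, 0.122, 0.028], 0.51), ([0.443, -0.011, 0.034], 0.48)]
top weight_200 [([0.435, -0.226, 0.041], 0.65), ([0.438, 0.122, 0.028], 0.51), ([0.443, -0.011, 0.034], 0.48)]
top tape_roll [([0.446, -0.132, 0.018], 0.76), ([0.626, 0.002, 0.099], 0.65)]
top balance [([0.623, 0.006, 0.099], 0.91)]
top pan_weights_floor [([0.619, -0.097, 0.143], 0.59), ([0.626, 0.154, 0.159], 0.2)]
[... 757 characters left out ...]
 0.154, 0.097], 0.22)]
scene tape_roll [([0.447, -0.134, 0.015], 0.71)]
scene balance [([0.639, 0.01, 0.099], 0.7)]
scene pan_weights_floor [([0.618, -0.099, 0.14], 0.65)]
scene pan_pot_floor [([0.654, 0.153, 0.095], 0.61)]
scene pot_red [([0.517, 0.234, 0.058], 0.98)]
scene pot_green [([0.636, 0.162, 0.154], 0.88)]
scene pot_purple [([0.658, 0.434, 0.059], 0.83), ([0.511, 0.444, 0.155], 0.75), ([0.506, 0.356, 0.159], 0.69)]
scene dye_red [([0.578, -0.303, 0.053], 0.8)]
scene dye_blue [([0.483, -0.386, 0.065], 0.94), ([0.632, -0.05, 0.138], 0.52), ([0.51, 0.44, 0.156], 0.51)]
scene cup [([0.391, -0.404, 0.063], 0.71), ([0.638, 0.161, 0.158], 0.59)]
scene beam [([0.632, -0.051, 0.142], 0.68)]
```

View pics/top0.png

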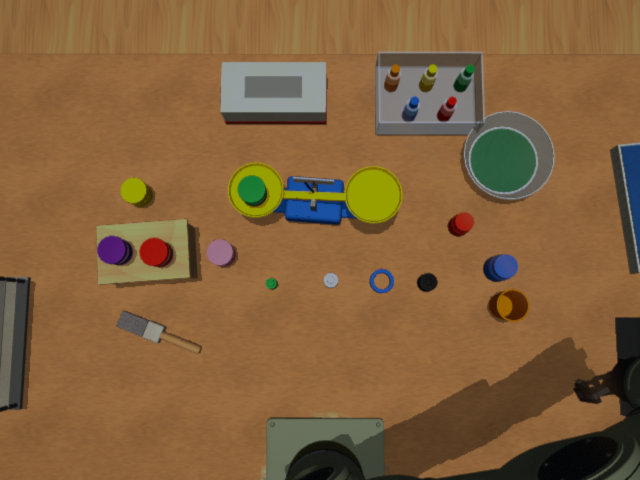

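View pics/scene0.png

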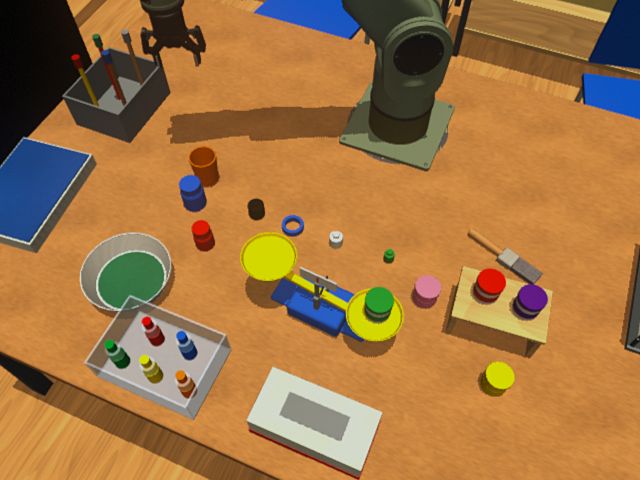

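The top view shows the green pot in the left pan (252,190) and the empty pan at (373,195). The weights are 50 green (271,284), 100 white (331,280) and 200 black (427,282), with the tape roll at (381,281). The pink and yellow pots are look-alikes.

```bash
cat > h.py <<'E'
from rig import r
import cv2,numpy as np
from scipy.spatial.transform import Rotation as Ro
def world(p):
    v,u=np.mgrid[:480,:640];z=p["range_z"]
    c=np.stack([(u-p["cx"])*z/p["fx"],(v-p["cy"])*z/p["fy"],z],-1)
    if "R" in p: return (c-p["t"])@p["R"]
    s=POSE; T=p["T_tool_cam"]
    return (c@T[:3,:3].T+T[:3,3])@Ro.from_rotvec(s["ee_rot"]).as_matrix().T+s["eef_pos"]
def capw():
    global POSE
    POSE=r.state(); p=r.capture("wrist"); return p,world(p)
def goto(xyz,yaw):  # tool y axis heading=yaw (world), tool z down
    s=r.state(); R=Ro.from_rotvec(s["ee_rot"]).as_matrix()
    h=np.arctan2(R[1,1],R[0,1]); d=(yaw-h+np.pi/2)%np.pi-np.pi/2
    y=np.array([np.cos(h+d),np.sin(h+d),0]);z=np.array([0,0,-1]);G=np.stack([np.cross(y,z),y,z],1)
    print("shift tool",np.round(R.T@(np.array(xyz)-s["eef_pos"]),4),"after turn axes",np.round(G.T@(np.array(xyz)-s["eef_pos"]),4),"turn",np.round(Ro.from_matrix(R.T@G).as_rotvec(),3),"t",s["t"])
def pans(p):
    W=world(p);hsv=cv2.cvtColor(p["pixels"],cv2.COLOR_RGB2HSV)
    m=cv2.inRange(hsv,(24,150,90),(36,255,255))>0
    m&=(W[...,2]>.085)&(W[...,2]<.165)&(abs(W[...,0]-.63)<.1)&(abs(W[...,1])<.25)
    out=[]
    for k in((W[...,1]>.07),(W[...,1]<-.05)):
        q=(m&k); q=cv2.morphologyEx(q.astype(np.uint8),cv2.MORPH_OPEN,np.ones((5,5)))>0
        P=W[q];(c,rad)=cv2.minEnclosingCircle(P[:,:2].astype(np.float32))
        out.append((np.round(c,4),round(rad,4),np.round(np.median(P[:,2]),4),len(P)))
    return out
E
python3 - <<'E'
from h import *
p=r.capture("top");W=world(p)
for o in pans(p):print(o)
for n,g in dict(w50=(.438,.122),w100=(.443,-.011),w200=(.435,-.226),tape=(.446,-.132)).items():
    P=W[(np.hypot(W[...,0]-g[0],W[...,1]-g[1])<.04)&(W[...,2]>.012)]
    z=P[:,2].max();T=P[P[:,2]>z-.005]
    print(n,z,np.round(T.mean(0),4),len(T),"all",np.round((P.min(0)+P.max(0))/2,4))
s=r.state();R=Ro.from_rotvec(s["ee_rot"]).as_matrix();print(np.round(R,3))
print(r.capture("wrist")["T_tool_cam"].round(3))
goto([.445,-.228,.14],np.pi/2)
E
```

```text
(array([0.6361, 0.1527]), 0.0622, np.float64(0.098), 1588)
(array([ 0.6162, -0.1037]), 0.0621, np.float64(0.1417), 2500)
w50 0.04340985530964576 [0.4339 0.1212 0.0405] 11 all [0.4333 0.1226 0.0277]
w100 0.049840696117871404 [ 0.4412 -0.0152  0.0475] 5 all [ 0.4405 -0.0132  0.0327]
w200 0.054326865496641716 [ 0.4372 -0.2353  0.0515] 28 all [ 0.4371 -0.2345  0.0341]
tape 0.025951178858645774 [ 0.4394 -0.1311  0.0225] 59 all [ 0.4404 -0.1319  0.019 ]
[[ 0.897  0.443 -0.   ]
 [ 0.443 -0.897  0.   ]
 [ 0.    -0.    -1.   ]]
[[-0.    -0.956 -0.293  0.075]
 [ 1.    -0.    -0.001 -0.   ]
 [ 0.001 -0.293  0.956 -0.142]
 [ 0.     0.     0.     1.   ]]
shift tool [ 0.298  -0.1735  0.0913] after turn axes [ 0.1904 -0.2875  0.0913] turn [-0.     0.     0.459] t 1.6
```

>>> drive_tool(
  plan=[
    {"rz":0.179},
    {"rz":0.179},
    {"rz":0.179},
    {"tx":0.0267,"ty":-0.0488},
    {"tx":0.0267,"ty":-0.0488},
    {"tx":0.0267,"ty":-0.0488},
    {"tx":0.0267,"ty":-0.0488},
    {"tx":0.0267,"ty":-0.0488,"tz":0.02},
    {"tx":0.0267,"ty":-0.0488,"tz":0.03},
    {"tz":0.04},
    {},
  ],
  claw=0.75,
)

```text
validation failed for argument at $.pl...
```

```bash
python3 - <<'E'
from h import *
p,W=capw();cv2.imwrite("pics/w1.png",p["pixels"][:,:,::-1])
P=W[(np.hypot(W[...,0]-.437,W[...,1]+.235)<.04)&(W[...,2]>.012)]
z=P[:,2].max();T=P[P[:,2]>z-.005]
print(z,T.mean(0),len(T),(P.min(0)+P.max(0))/2,(P.max(0)-P.min(0)))
s=r.state();print(s["eef_pos"],s["finger_gap"])
goto([*T.mean(0)[:2],.012],np.deg2rad(85.6))
E
```

```text
Traceback (most recent call last):
ValueError: zero-size array to reduction operation maximum which has no identity
```

View pics/w1.png

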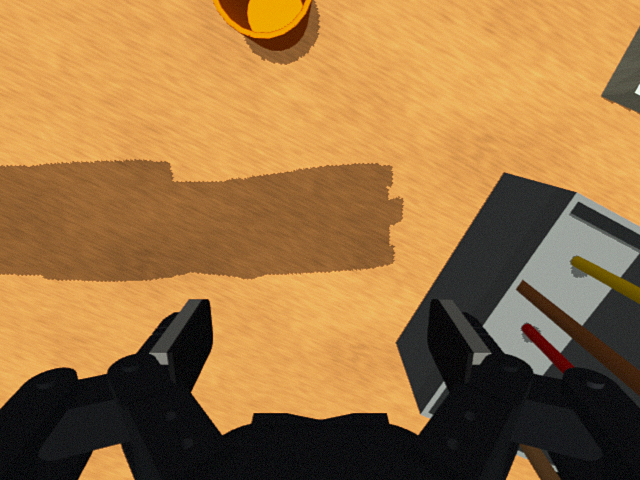

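The wrist picture shows the pencil box on the right, by the open fingers. The move was refused, probably because of the empty row, so I translate away before turning.

>>> drive_tool(
  plan=[
    {"tx":0.048,"ty":-0.0285},
    {"tx":0.048,"ty":-0.0285},
    {"tx":0.048,"ty":-0.0285},
    {"tx":0.048,"ty":-0.0285},
    {"tx":0.048,"ty":-0.0285},
    {"tx":0.048,"ty":-0.0285},
    {"rz":0.179,"tz":0.02},
    {"rz":0.179,"tz":0.03},
    {"rz":0.179,"tz":0.04},
    {"tz":0.0},
    {"tz":0.0},
  ],
  claw=0.75,
)

```text
validation failed for argument at $.pl...
```

```bash
python3 - <<'E'
from h import *
p,W=capw();cv2.imwrite("pics/w2.png",p["pixels"][:,:,::-1])
P=W[(np.hypot(W[...,0]-.437,W[...,1]+.235)<.04)&(W[...,2]>.012)]
z=P[:,2].max();T=P[P[:,2]>z-.005]
print(z,T.mean(0),len(T),(P.min(0)+P.max(0))/2,(P.max(0)-P.min(0)))
s=r.state();print(s["eef_pos"],s["finger_gap"])
goto([*T.mean(0)[:2],.012],np.deg2rad(85.6))
E
```

```text
Traceback (most recent call last):
ValueError: zero-size array to reduction operation maximum which has no identity
```

View pics/w2.png

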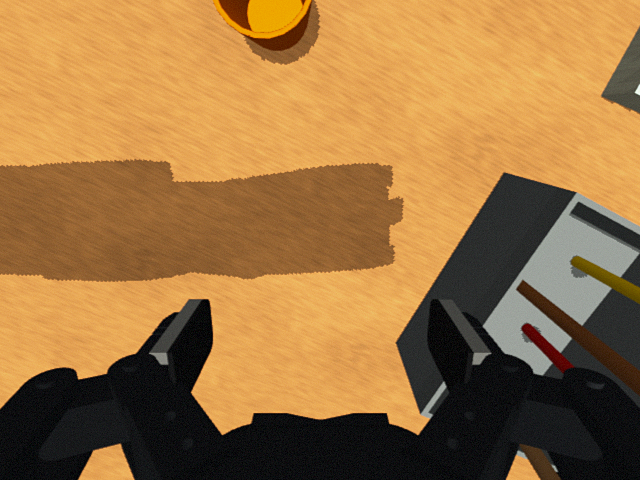

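The view is unchanged, so the move was refused again. I'll try a single full row with all six keys, and won't batch a look with it.

>>> drive_tool(
  plan=[
    {"tx":0.048,"ty":-0.028,"tz":0,"rx":0,"ry":0,"rz":0},
  ],
  claw=0.75,
)

```text
t: 1.82
eef_pos: [0.2836, -0.4706, 0.2308]
ee_rot: [3.06, 0.707, -0.002]
wrist_force: [0.9, -0.0, -1.3]
finger_gap: 0.0702
finger_force: 0.0
```

>>> drive_tool(
  plan=[
    {"tx":0.048,"ty":-0.028,"tz":0,"rx":0,"ry":0,"rz":0},
    {"tx":0.048,"ty":-0.028,"tz":0,"rx":0,"ry":0,"rz":0},
    {"tx":0.048,"ty":-0.028,"tz":0,"rx":0,"ry":0,"rz":0},
    {"tx":0.048,"ty":-0.028,"tz":0,"rx":0,"ry":0,"rz":0},
    {"tx":0.048,"ty":-0.03,"tz":0,"rx":0,"ry":0,"rz":0},
    {"tx":0,"ty":0,"tz":0.02,"rx":0,"ry":0,"rz":0.179},
    {"tx":0,"ty":0,"tz":0.03,"rx":0,"ry":0,"rz":0.179},
    {"tx":0,"ty":0,"tz":0.04,"rx":0,"ry":0,"rz":0.179},
    {"tx":0,"ty":0,"tz":0,"rx":0,"ry":0,"rz":0},
    {"tx":0,"ty":0,"tz":0,"rx":0,"ry":0,"rz":0},
  ],
)

```text
t: 3.08
eef_pos: [0.438, -0.2358, 0.1425]
ee_rot: [3.139, -0.116, 0.002]
wrist_force: [-0.1, -0.0, -0.6]
finger_gap: 0.0644
finger_force: 0.0
```

```bash
python3 - <<'E'
from h import *
p,W=capw();cv2.imwrite("pics/w3.png",p["pixels"][:,:,::-1])
P=W[(np.hypot(W[...,0]-.437,W[...,1]+.235)<.04)&(W[...,2]>.012)]
z=P[:,2].max();T=P[P[:,2]>z-.005]
print(z,T.mean(0),len(T),(P.min(0)+P.max(0))/2,(P.max(0)-P.min(0)))
s=r.state();print(s["eef_pos"],s["finger_gap"])
goto([*T.mean(0)[:2],.012],np.deg2rad(85.6))
E
```

```text
0.24041096425480582 [ 0.45710854 -0.23681386  0.23761905] 2849 [ 0.43919552 -0.23486828  0.12621154] [0.04214698 0.07852424 0.22839884]
[ 0.43807828 -0.23587565  0.14272477] 0.06414773130936452
shift tool [ 0.0188 -0.0005  0.1308] after turn axes [ 0.019  -0.0005  0.1307] turn [ 0.    -0.002  0.002] t 3.125
```

View pics/w3.png

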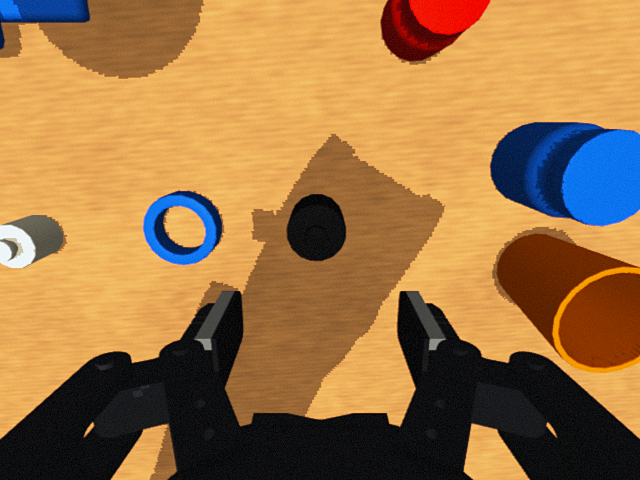

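The black weight (317,228) lies centred between the fingers, with the tape roll at (182,228) clear on the left.

```bash
cat >> h.py <<'E'
def weight(g,zt,top=.0):
    p,W=capw()
    P=W[(np.hypot(W[...,0]-g[0],W[...,1]-g[1])<.04)&(W[...,2]>.012+top)&(W[...,2]<.06+top)]
    z=P[:,2].max();T=P[P[:,2]>z-.005];B=(P.min(0)+P.max(0))/2
    print(z,T.mean(0),len(T),"box",B,P.max(0)-P.min(0)); goto([*T.mean(0)[:2],zt],np.deg2rad(85.6))
E
python3 - <<'E'
from h import *
weight((.437,-.235),.008)
E
```

```text
0.05157560406578321 [ 0.43901726 -0.23249483  0.04948344] 418 box [ 0.43878041 -0.23268767  0.03184089] [0.04129883 0.04124481 0.03946943]
shift tool [ 0.0004 -0.0035  0.1347] after turn axes [ 0.0007 -0.0035  0.1347] turn [ 0.    -0.002  0.001] t 3.175
```

>>> drive_tool(
  plan=[
    {"tx":0.0005,"ty":-0.0035,"tz":0.04,"rx":0,"ry":0,"rz":0},
    {"tx":0,"ty":0,"tz":0.05,"rx":0,"ry":0,"rz":0},
    {"tx":0,"ty":0,"tz":0.03,"rx":0,"ry":0,"rz":0},
    {"tx":0,"ty":0,"tz":0.014,"rx":0,"ry":0,"rz":0},
    {"tx":0,"ty":0,"tz":0,"rx":0,"ry":0,"rz":0},
  ],
)

```text
t: 3.8
eef_pos: [0.4386, -0.2322, 0.0077]
ee_rot: [-3.139, 0.122, -0.0]
wrist_force: [-0.6, -0.9, 0.5]
finger_gap: 0.0644
finger_force: 0.0
```

>>> drive_tool(
  plan=[
    {"tx":0,"ty":0,"tz":0,"rx":0,"ry":0,"rz":0},
    {"tx":0,"ty":0,"tz":0,"rx":0,"ry":0,"rz":0},
    {"tx":0,"ty":0,"tz":0,"rx":0,"ry":0,"rz":0},
    {"tx":0,"ty":0,"tz":0,"rx":0,"ry":0,"rz":0},
  ],
  claw=0.35,
  grip_force=30,
)

```text
t: 4.3
eef_pos: [0.439, -0.2323, 0.0087]
ee_rot: [3.139, -0.122, 0.003]
wrist_force: [-0.6, 0.3, 11.0]
finger_gap: 0.0411
finger_force: 29.1
```

```bash
python3 - <<'E'
from h import *
p=r.capture("top")
for o in pans(p):print(o)
E
```

```text
(array([0.6355, 0.1523]), 0.0617, np.float64(0.0979), 1626)
(array([ 0.6162, -0.1039]), 0.0619, np.float64(0.1417), 2499)
```

>>> drive_tool(
  plan=[
    {"tx":0,"ty":0,"tz":-0.03,"rx":0,"ry":0,"rz":0},
    {"tx":0,"ty":0,"tz":-0.06,"rx":0,"ry":0,"rz":0},
    {"tx":0,"ty":0,"tz":-0.06,"rx":0,"ry":0,"rz":0},
    {"tx":0,"ty":0,"tz":-0.03,"rx":0,"ry":0,"rz":0},
    {"tx":0.039,"ty":-0.029,"tz":0,"rx":0,"ry":0,"rz":0},
    {"tx":0.048,"ty":-0.036,"tz":0,"rx":0,"ry":0,"rz":0},
    {"tx":0.048,"ty":-0.036,"tz":0,"rx":0,"ry":0,"rz":0},
    {"tx":0.039,"ty":-0.029,"tz":0,"rx":0,"ry":0,"rz":0},
    {"tx":0.02,"ty":-0.014,"tz":0,"rx":0,"ry":0,"rz":0},
    {"tx":0,"ty":0,"tz":0,"rx":0,"ry":0,"rz":0},
    {"tx":0,"ty":0,"tz":0,"rx":0,"ry":0,"rz":0},
  ],
)

```text
t: 5.72
eef_pos: [0.6425, -0.1043, 0.1879]
ee_rot: [3.139, -0.124, 0.0]
wrist_force: [-0.2, -0.2, -1.9]
finger_gap: 0.0409
finger_force: 31.8
```

```bash
python3 - <<'E'
from h import *
p,W=capw();cv2.imwrite("pics/w4.png",p["pixels"][:,:,::-1])
hsv=cv2.cvtColor(p["pixels"],cv2.COLOR_RGB2HSV)
m=(cv2.inRange(hsv,(24,150,60),(36,255,255))>0)&(W[...,2]>.12)&(W[...,2]<.17)&(W[...,1]<-.04)
P=W[m];print(len(P),P.min(0),P.max(0),(P.min(0)+P.max(0))/2,np.median(P[:,2]),cv2.minEnclosingCircle(P[:,:2].astype(np.float32)))
E
```

```text
15048 [ 0.55532622 -0.16231137  0.13833758] [ 0.67835324 -0.0400232   0.14972543] [ 0.61683973 -0.10116728  0.14403151] 0.14103618029087917 ((0.6168511509895325, -0.10092950612306595), 0.06194306164979935)
```

View pics/w4.png

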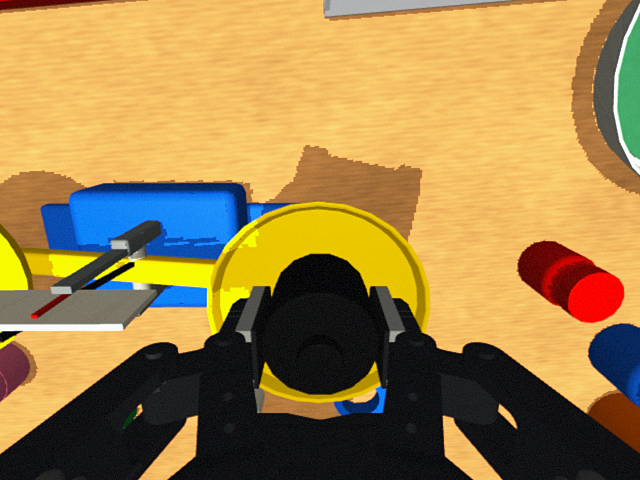

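The held weight is over the pan, about 26 mm beyond its centre and clear of the rim. Lowering it now.

>>> drive_tool(
  plan=[
    {"tx":0,"ty":0,"tz":0.02,"rx":0,"ry":0,"rz":0},
    {"tx":0,"ty":0,"tz":0.012,"rx":0,"ry":0,"rz":0},
    {"tx":0,"ty":0,"tz":0.004,"rx":0,"ry":0,"rz":0},
    {"tx":0,"ty":0,"tz":0.004,"rx":0,"ry":0,"rz":0},
    {"tx":0,"ty":0,"tz":0.004,"rx":0,"ry":0,"rz":0},
    {"tx":0,"ty":0,"tz":0.004,"rx":0,"ry":0,"rz":0},
    {"tx":0,"ty":0,"tz":0.004,"rx":0,"ry":0,"rz":0},
    {"tx":0,"ty":0,"tz":0,"rx":0,"ry":0,"rz":0},
    {"tx":0,"ty":0,"tz":0,"rx":0,"ry":0,"rz":0},
  ],
)

```text
t: 6.9
eef_pos: [0.643, -0.1037, 0.1354]
ee_rot: [-3.139, 0.123, 0.0]
wrist_force: [-0.8, -0.3, -1.3]
finger_gap: 0.0414
finger_force: 31.8
```

>>> drive_tool(
  plan=[
    {"tx":0,"ty":0,"tz":0,"rx":0,"ry":0,"rz":0},
    {"tx":0,"ty":0,"tz":0,"rx":0,"ry":0,"rz":0},
    {"tx":0,"ty":0,"tz":0,"rx":0,"ry":0,"rz":0},
    {"tx":0,"ty":0,"tz":0,"rx":0,"ry":0,"rz":0},
  ],
  claw=0.66,
)

```text
t: 7.4
eef_pos: [0.643, -0.1037, 0.1353]
ee_rot: [-3.139, 0.123, 0.0]
wrist_force: [-0.3, 0.8, 0.4]
finger_gap: 0.0563
finger_force: 0.0
```

>>> drive_tool(
  plan=[
    {"tx":0,"ty":0,"tz":-0.02,"rx":0,"ry":0,"rz":0},
    {"tx":0,"ty":0,"tz":-0.05,"rx":0,"ry":0,"rz":0},
    {"tx":-0.06,"ty":0,"tz":0,"rx":0,"ry":0,"rz":0},
    {"tx":-0.06,"ty":0,"tz":0,"rx":0,"ry":0,"rz":0},
    {"tx":-0.06,"ty":0,"tz":0,"rx":0,"ry":0,"rz":0},
    {"tx":0,"ty":0,"tz":0,"rx":0,"ry":0,"rz":0},
    {"tx":0,"ty":0,"tz":0,"rx":0,"ry":0,"rz":0},
  ],
)

```text
t: 8.28
eef_pos: [0.4719, -0.0903, 0.2056]
ee_rot: [-3.139, 0.123, -0.002]
wrist_force: [0.4, 0.3, -0.2]
finger_gap: 0.0563
finger_force: 0.0
```

```bash
python3 - <<'E'
from h import *
p=r.capture("top");cv2.imwrite("pics/t2.png",p["pixels"][150:330,200:500,::-1])
for o in pans(p):print(o)
p=r.capture("top")
for o in pans(p):print(o)
E
```

```text
(array([0.6348, 0.1434]), 0.0724, np.float64(0.1132), 1713)
(array([ 0.6171, -0.1048]), 0.0615, np.float64(0.1264), 1104)
(array([0.6357, 0.1433]), 0.0718, np.float64(0.1133), 1715)
(array([ 0.6167, -0.1049]), 0.0614, np.float64(0.1263), 1143)
```

View pics/t2.png

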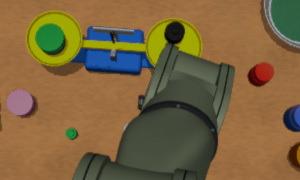

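The 200 weight stands upright in the pan. The pan heights differ by 13 mm, so the beam tilt is about +0.05 rad: the pot weighs 250 g and the 50 g weight is needed.

>>> drive_tool(
  plan=[
    {"tx":-0.013,"ty":-0.053,"tz":0,"rx":0,"ry":0,"rz":0},
    {"tx":-0.013,"ty":-0.053,"tz":0,"rx":0,"ry":0,"rz":0},
    {"tx":-0.013,"ty":-0.053,"tz":0,"rx":0,"ry":0,"rz":0},
    {"tx":-0.013,"ty":-0.052,"tz":0.02,"rx":0,"ry":0,"rz":0},
    {"tx":0,"ty":0,"tz":0.045,"rx":0,"ry":0,"rz":0},
    {"tx":0,"ty":0,"tz":0,"rx":0,"ry":0,"rz":0},
    {"tx":0,"ty":0,"tz":0,"rx":0,"ry":0,"rz":0},
  ],
)

```text
t: 9.25
eef_pos: [0.4366, 0.1236, 0.1414]
ee_rot: [-3.139, 0.125, -0.001]
wrist_force: [0.8, 0.3, 0.6]
finger_gap: 0.0565
finger_force: 0.0
```

```bash
python3 - <<'E'
from h import *
weight((.436,.1245),.005)
E
```

```text
0.03914413462018451 [0.43564251 0.12539387 0.03741928] 386 box [0.43514994 0.12539822 0.02560686] [0.02569255 0.02544381 0.02707454]
shift tool [-0.0014 -0.0015  0.1366] after turn axes [-0.0011 -0.0016  0.1366] turn [-0.001 -0.002 -0.003] t 9.3
```

>>> drive_tool(
  plan=[
    {"tx":-0.001,"ty":-0.0015,"tz":0.04,"rx":0,"ry":0,"rz":0},
    {"tx":0,"ty":0,"tz":0.05,"rx":0,"ry":0,"rz":0},
    {"tx":0,"ty":0,"tz":0.03,"rx":0,"ry":0,"rz":0},
    {"tx":0,"ty":0,"tz":0.017,"rx":0,"ry":0,"rz":0},
    {"tx":0,"ty":0,"tz":0,"rx":0,"ry":0,"rz":0},
  ],
)

```text
t: 9.93
eef_pos: [0.4354, 0.1254, 0.0036]
ee_rot: [-3.139, 0.125, -0.0]
wrist_force: [-0.1, -0.1, 0.5]
finger_gap: 0.0566
finger_force: 0.0
```

>>> drive_tool(
  plan=[
    {"tx":0,"ty":0,"tz":0,"rx":0,"ry":0,"rz":0},
    {"tx":0,"ty":0,"tz":0,"rx":0,"ry":0,"rz":0},
    {"tx":0,"ty":0,"tz":0,"rx":0,"ry":0,"rz":0},
    {"tx":0,"ty":0,"tz":0,"rx":0,"ry":0,"rz":0},
    {"tx":0,"ty":0,"tz":0,"rx":0,"ry":0,"rz":0},
  ],
  claw=0.15,
  grip_force=30,
)

```text
t: 10.55
eef_pos: [0.4355, 0.1259, 0.0045]
ee_rot: [-3.138, 0.123, -0.003]
wrist_force: [-0.1, 0.2, 12.7]
finger_gap: 0.0253
finger_force: 28.7
```

>>> drive_tool(
  plan=[
    {"tx":0,"ty":0,"tz":-0.03,"rx":0,"ry":0,"rz":0},
    {"tx":0,"ty":0,"tz":-0.06,"rx":0,"ry":0,"rz":0},
    {"tx":0,"ty":0.03,"tz":-0.05,"rx":0,"ry":0,"rz":0},
    {"tx":0,"ty":0.053,"tz":-0.02,"rx":0,"ry":0,"rz":0},
    {"tx":0,"ty":0.053,"tz":-0.02,"rx":0,"ry":0,"rz":0},
    {"tx":0,"ty":0.053,"tz":0,"rx":0,"ry":0,"rz":0},
    {"tx":0.03,"ty":0.023,"tz":0,"rx":0,"ry":0,"rz":0},
    {"tx":0.05,"ty":0,"tz":0,"rx":0,"ry":0,"rz":0},
    {"tx":0.05,"ty":0,"tz":0,"rx":0,"ry":0,"rz":0},
    {"tx":0.03,"ty":0,"tz":0,"rx":0,"ry":0,"rz":0},
    {"tx":0.0145,"ty":0,"tz":0,"rx":0,"ry":0,"rz":0},
    {"tx":0,"ty":0,"tz":0,"rx":0,"ry":0,"rz":0},
  ],
)

```text
t: 12.05
eef_pos: [0.5923, -0.0993, 0.1836]
ee_rot: [3.139, -0.123, 0.001]
wrist_force: [-0.5, -0.0, 0.0]
finger_gap: 0.0252
finger_force: 30.0
```

```bash
python3 - <<'E'
from h import *
p,W=capw();cv2.imwrite("pics/w5.png",p["pixels"][:,:,::-1]);print(POSE["eef_pos"])
E
```

```text
Traceback (most recent call last):
NameError: name 'POSE' is not defined
```

View pics/w5.png

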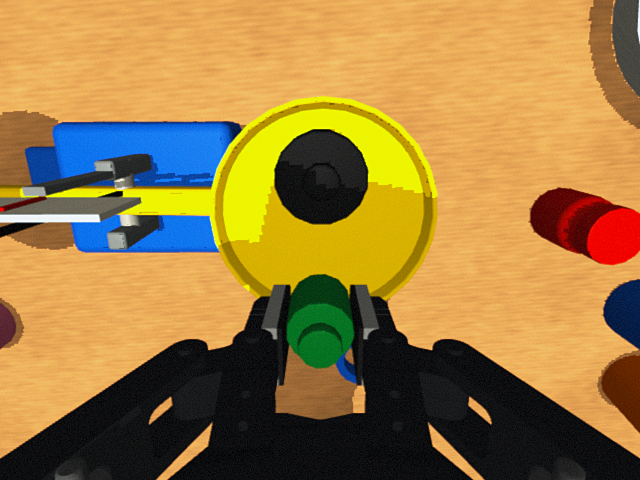

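The 200 stands upright in the far half of the pan (320,175). The 50 is held over the near half (320,320).

>>> drive_tool(
  plan=[
    {"tx":0,"ty":0,"tz":0.025,"rx":0,"ry":0,"rz":0},
    {"tx":0,"ty":0,"tz":0.018,"rx":0,"ry":0,"rz":0},
    {"tx":0,"ty":0,"tz":0.006,"rx":0,"ry":0,"rz":0},
    {"tx":0,"ty":0,"tz":0.004,"rx":0,"ry":0,"rz":0},
    {"tx":0,"ty":0,"tz":0.004,"rx":0,"ry":0,"rz":0},
    {"tx":0,"ty":0,"tz":0.004,"rx":0,"ry":0,"rz":0},
    {"tx":0,"ty":0,"tz":0,"rx":0,"ry":0,"rz":0},
    {"tx":0,"ty":0,"tz":0,"rx":0,"ry":0,"rz":0},
  ],
)

```text
t: 13.1
eef_pos: [0.5922, -0.0993, 0.1224]
ee_rot: [-3.139, 0.123, -0.0]
wrist_force: [-0.2, -0.2, -0.1]
finger_gap: 0.0251
finger_force: 30.2
```

>>> drive_tool(
  plan=[
    {"tx":0,"ty":0,"tz":0,"rx":0,"ry":0,"rz":0},
    {"tx":0,"ty":0,"tz":0,"rx":0,"ry":0,"rz":0},
    {"tx":0,"ty":0,"tz":0,"rx":0,"ry":0,"rz":0},
    {"tx":0,"ty":0,"tz":0,"rx":0,"ry":0,"rz":0},
  ],
  claw=0.48,
)

```text
t: 13.6
eef_pos: [0.5922, -0.0993, 0.1223]
ee_rot: [-3.139, 0.123, -0.0]
wrist_force: [-0.2, 0.1, -0.3]
finger_gap: 0.041
finger_force: 0.0
```

>>> drive_tool(
  plan=[
    {"tx":0,"ty":0,"tz":-0.02,"rx":0,"ry":0,"rz":0},
    {"tx":0,"ty":0,"tz":-0.05,"rx":0,"ry":0,"rz":0},
    {"tx":-0.04,"ty":0,"tz":-0.02,"rx":0,"ry":0,"rz":0},
    {"tx":-0.06,"ty":0,"tz":0,"rx":0,"ry":0,"rz":0},
    {"tx":-0.04,"ty":0.04,"tz":0,"rx":0,"ry":0,"rz":0},
    {"tx":0,"ty":0.06,"tz":0,"rx":0,"ry":0,"rz":0},
    {"tx":0,"ty":0.06,"tz":0,"rx":0,"ry":0,"rz":0},
    {"tx":0,"ty":0,"tz":0,"rx":0,"ry":0,"rz":0},
    {"tx":0,"ty":0,"tz":0,"rx":0,"ry":0,"rz":0},
    {"tx":0,"ty":0,"tz":0,"rx":0,"ry":0,"rz":0},
  ],
)

```text
t: 14.85
eef_pos: [0.4405, -0.2468, 0.2123]
ee_rot: [-3.139, 0.121, -0.0]
wrist_force: [-1.0, 1.3, -0.0]
finger_gap: 0.0408
finger_force: 0.0
```

```bash
python3 - <<'E'
from h import *
p=r.capture("top");cv2.imwrite("pics/t3.png",cv2.resize(p["pixels"][150:330,200:500,::-1],None,fx=2,fy=2))
for o in pans(p):print(o)
E
```

```text
(array([0.6337, 0.1434]), 0.0729, np.float64(0.1194), 1790)
(array([ 0.6161, -0.105 ]), 0.062, np.float64(0.1199), 1873)
```

View pics/t3.png

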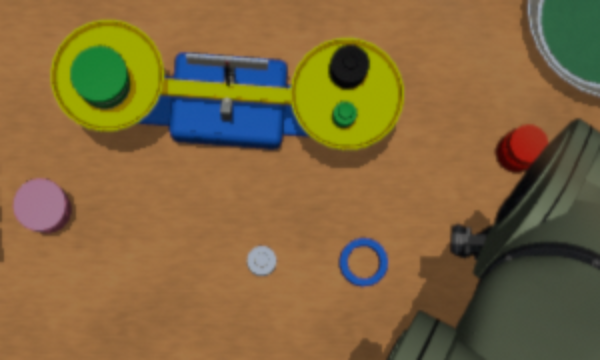

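The beam is level (119.4 mm against 119.9 mm). The 200 (348,66) and the 50 (344,113) stand upright in the pan, the 100 is on the table, and the arm is clear.

```bash
python3 -c "from rig import r;print(r.job_done())"
```

```text
the job is handed in; nothing more can be done
None
```

The job is handed in: the 200 g and 50 g weights balance the green pot (about 250 g), the beam measured level to within about 0.002 rad, and the 100 g weight stayed on the table.

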